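# Show the class the large lamp, then press the key

## Task

Show the class which lamp to watch: point at the large lamp by bringing the fingertips just above the middle of its globe, a finger's breadth or two clear, and stay there for at least two seconds without touching it, pointing at neither the small lamp nor the buzzer. Then gently press the push button fully down with the fingertips and finish while still holding it down. Nothing is picked up, and everything except the push button is left untouched where it stands.

Things in the scene. Friction and masses are not known exactly. Their poses are not given: they have to be found in the camera images.
- lamp: the large lamp unit, loose, about 0.3 kg: a grey plastic base 62 x 62 x 18 mm with two small binding posts (15 mm tall) near its -x corners, and on it a socket carrying an opal white globe 46 mm across, 92 mm tall in all. Origin: centre of the underside; z up.
- lamp_top (a point): top of the large lamp's globe, 92 mm above the desk; the globe's axis stands 6 mm to +x of the middle of the base (in the unit's own frame). Point here: fingertips about 10 to 50 mm above it.
- small_lamp: the small lamp unit, loose, about 0.25 kg: the same grey base, with an opal white globe only 15 mm across, 52 mm tall in all. Origin: centre of the underside.
- small_lamp_top (a point): top of the small lamp's globe, 52 mm above the desk.
- buzzer: the buzzer unit, loose, about 0.25 kg: the same grey base with a black rectangular sounder box (30 x 52 mm, slots in its top), 42 mm tall in all. Origin: centre of the underside.
- buzzer_top (a point): centre of the top of the buzzer's black box, 42 mm above the desk.
- key_plate: the push-button unit, screwed to the desk: a grey plate 80 x 80 x 12 mm with two binding posts (15 mm tall) at its -x corners and a round spring push button in its middle. Origin: centre of the underside.
- key_top (a point): centre of the top face of the push button's black cap, 30 mm across; it moves down with the cap. 
- key (a joint): travel of the push button: 0 when up, 0.008 m when fully down. A spring pushes it back up; fully down takes about 5 N, beyond that it stands on a hard stop. More than 40 N would damage it.
- battery_box: battery box with two cells, loose, 62 x 110 x 31 mm, beyond the row of units. Origin: centre of the underside. A bystander.
- pencil_pot: aluminium pencil pot, loose, 72 mm across, 95 mm tall, pencils up to 160 mm, at the left. Origin: centre of the underside. A bystander.
Not all that is in view belongs to the job. Leave any brown, green or orange look-alike of the key_plate alone.

How it is judged:
By the outcome, as a careful person would: the job done as asked, in the order asked, and still so for the second after the job is handed in, while the arm keeps its last pose, push and grip.
It also fails if it takes over 48 s, if anything falls off the work surface, if the arm or the gripper's body presses on something with over 40 N, if the wrist force passes 120 N, or if a joint passes its speed limit or range.

## Robot

A 6-joint arm with a two-finger parallel gripper is mounted at the origin on the work surface. World frame = base frame: x ahead of the robot, y to its left, z up, the work surface at z = 0. Lengths are in m, angles in rad, forces in N, time in s.
With the tool pointing down it reaches from about 0.3 to 0.775 m from the base axis. Payload 14.6 kg.
Tool frame: the origin (TCP) lies at the very end of the fingers, on their centre line; the grasp point (between the pads) lies 19 mm behind it; z points along the fingers, x is the direction in which the jaws open and shut, and the axes are right-handed (so a half turn about z gives the same grasp; the last joint's range is limited). The gripper opens to 94 mm and grips with 3 to 60 N. Pads are 16 mm wide; open, the fingers measure 119 mm over their backs; the gripper's body (75 mm by 177 mm) begins 78 mm behind the grasp point.
Start: joints at [-1.205, 0.3, 1.521, -0, 1.321, -0.067], TCP at [0.231, -0.499, 0.205] pointing down, gripper open.
Joint ranges: [-3.03, 3.03], [-0.79, 2.21], [0.23, 2.52], [-1.04, 4.18], [0, 3.07], [-2.55, 2.55]. Speed limits (rad/s): [2.22, 2.22, 2.57, 3.14, 3.14, 3.14].

## Interface

Orientations are given as [roll, pitch, yaw] about the fixed x, y, z axes, in that order (R = Rz(yaw) Ry(pitch) Rx(roll)).
In Python, from station import ctrl gives the robot as it stands.
- The arm moves only by the shell command python3 -m inch 'ROWS' [FORCE]. ROWS is JSON, one flat list of numbers, 7 for each row, row after row: the shift along the tool's x, y, z in cm, then the turn, a rotation vector about the tool's x, y, z in rad, then the opening, from 0 (shut) to 1 (fully open). In form: [tx, ty, tz, wx, wy, wz, claw, tx, ty, tz, wx, wy, wz, claw, ...]. A call has 1 to 20 rows; each row shifts and turns the commanded pose from where the row before left it, along the tool's axes as they then stand; what a row does not reach is not made up. A row lasts 1/8 s, in which the tool goes at most 62.5 mm and 10.7 degrees, less where a joint would pass 70% of its speed; a pose out of reach is approached as far as the arm can. A call is refused whole if a number of a shift passes 6.25 or a number of a turn 0.188, either way. A call with a gripper value outside its range is refused whole. The fingers move at their own pace and stop on an object; FORCE is the grip in N (left out, the last holds). Time passes only in rows, so rows that do not move let the fingers close. It gives the time, the measured TCP pose, the force and the opening at its end, in the units of the state.
- ctrl.get_obs(): the state, without advancing time (a new reading comes with each control period).
- ctrl.camera(name): name is "scene" or "top" or "wrist"; returns (picture, depth): 480x640x3 uint8, red, green, blue; 480x640 float32, m along the optical axis (not along the pixel's ray), 0 where there is no reading.
- ctrl.camera_params(name): a dict with "vertical_fov" (degrees; the focal length in pixels is half the picture's height over the tangent of half this angle, whatever the lens; pixels are square), "cx", "cy" (the principal point, pixels), "distortion" ([k1, k2, p1, p2, k3] as OpenCV has them; the pictures are not rectified), "camera_from_world" (4x4, takes a point from world to camera coordinates); the wrist camera has in their place "mount" (4x4, takes a point from camera to tool coordinates, whose origin is the TCP and whose axes are the tool frame's). Camera axes: x right, y down, z forward; pixel columns grow to the right and rows downward; lengths in m; the calibration is good to about 2 mm. A picture is of the moment at which its call begins: read the wrist's pose just before it. camera_params takes no time and is no camera call.
- ctrl.hand_in(): hands the job in, once; it reports no verdict.
Trained networks look in the newest picture that a camera, given by its name, has taken for a name from the list of things; names that differ only in an ending like _2 or _b are one class to them, and where a whole thing is asked for, a point or a joint stands for the part that bears it (a point fixed in the world has none). Each returns a list of dicts, best first, with "score" (0 to 1); they miss things now and then, are a little off and sometimes report something else, mostly with a low value. They report only what shows in the picture. A call takes as long as a camera call. They do not tell look-alikes from the thing itself.
- ctrl.spot_in(camera, label): "bbox" ([centre column, centre row, width, height] in pixels, round what is visible of it).
- ctrl.place_of(camera, label): "centre" ([column, row] in pixels: a listed point, or the origin of a listed thing).
The state is a dict: "time_s": time; "qpos": joint angles; "joint_vel": joint speeds; "tau": joint torques, N m; "ee_pos": TCP position; "eef_rot": TCP orientation; "force": force on the tool from outside, world axes, zero at the start; "moment": the same for the moment, N m; "grip_width": finger opening in m.
Only numpy, scipy, OpenCV 4.12 (cv2) and the standard library are available. Lean on these libraries where they do the work, as an engineer would, in place of code of your own. Each camera call takes 0.05 s, during which the arm holds its last target. There are 200 camera calls.

## Working session

There is one attempt and no reset: what is moved stays moved. The work goes in short steps, Python scripts to look and compute and a shell command to move; the robot and the scene stay as the last step left them, time stands still between calls to the robot, and variables do not carry over. Pictures are saved under pics/ and viewed, about 8 in all and at most 12, crops included, and the job is handed in when it is done.

```bash
mkdir -p pics; cat > h.py <<'E'
import numpy as np, cv2
from station import ctrl
from scipy.spatial.transform import Rotation as R
def K(p):
    f=240/np.tan(np.radians(p["vertical_fov"])/2)
    return np.array([[f,0,p["cx"]],[0,f,p["cy"]],[0,0,1.]]),np.array(p["distortion"],float)
def ray(cam,uv,p=None,T=None):
    p=p or ctrl.camera_params(cam); k,d=K(p)
    if T is None: T=np.linalg.inv(np.array(p["camera_from_world"]))
    n=cv2.undistortPoints(np.array([[uv]],float),k,d)[0,0]
    return T[:3,3],T[:3,:3]@np.array([n[0],n[1],1])
def at_z(cam,uv,z):
    o,r=ray(cam,uv); return o+r*(z-o[2])/r[2]
def at_d(cam,uv,dep):
    o,r=ray(cam,uv); u,v=int(round(uv[0])),int(round(uv[1])); w=dep[max(v-1,0):v+2,max(u-1,0):u+2]; w=w[w>0]
    return o+r*np.median(w) if len(w) else None
E
python3 - <<'E'
from h import *
np.set_printoptions(precision=3,suppress=True)
Z=dict(lamp_top=.092,small_lamp_top=.052,buzzer_top=.042,key_top=.02,key_plate=0,battery_box=0,pencil_pot=0,lamp=0)
for c in("top","scene"):
    im,d=ctrl.camera(c); cv2.imwrite(f"pics/{c}.png",im[:,:,::-1])
    for n in Z:
        for r in ctrl.place_of(c,n)[:4]:
            if r["score"]>.2: print(c,n,round(r["score"],2),np.array(r["centre"]),at_z(c,r["centre"],Z[n]),at_d(c,r["centre"],d))
o=ctrl.get_obs();print(o["time_s"],o["ee_pos"],o["eef_rot"],o["grip_width"])
E
```

```text
top lamp_top 0.63 [247.8 255.3] [0.58  0.229 0.092] [0.581 0.229 0.091]
top small_lamp_top 0.89 [330.4 267.6] [0.556 0.052 0.052] [0.558 0.051 0.042]
top buzzer_top 0.97 [455.6 258.6] [ 0.571 -0.23   0.042] [ 0.571 -0.229  0.043]
top key_top 0.68 [403.8 338.2] [ 0.4   -0.107  0.02 ] [ 0.399 -0.104  0.037]
top key_top 0.58 [305.7 321.6] [0.442 0.109 0.02 ] [0.441 0.109 0.036]
top key_top 0.57 [448.5 201. ] [ 0.713 -0.23   0.02 ] [ 0.708 -0.225  0.036]
top key_top 0.45 [404.9 272.5] [ 0.547 -0.117  0.02 ] [ 0.545 -0.116  0.026]
top key_plate 0.78 [443.5 202. ] [ 0.716 -0.223  0.   ] [ 0.705 -0.213  0.038]
top key_plate 0.77 [398.6 339.8] [ 0.397 -0.098  0.   ] [ 0.396 -0.093  0.036]
top key_plate 0.69 [398.  277.7] [ 0.538 -0.104 -0.   ] [ 0.532 -0.099  0.037]
top key_plate 0.67 [306.9 323.7] [0.439 0.107 0.   ] [0.436 0.106 0.036]
top battery_box 0.72 [354.3 177.6] [ 0.782 -0.013  0.   ] [ 0.772 -0.011  0.028]
top battery_box 0.48 [329.2 270.1] [0.56  0.053 0.   ] [0.555 0.054 0.028]
top pencil_pot 0.91 [172.1 259.5] [0.594 0.417 0.   ] [0.575 0.392 0.092]
top lamp 0.75 [248.3 268.6] 
[... 652 characters left out ...]
-0.001]
scene key_plate 0.92 [312.3 226.3] [0.443 0.109 0.   ] [0.459 0.105 0.013]
scene key_plate 0.87 [205.  229.3] [ 0.399 -0.105  0.   ] [ 0.425 -0.105  0.019]
scene key_plate 0.86 [143.4 357.5] [ 0.702 -0.226  0.   ] [ 0.723 -0.221  0.025]
scene key_plate 0.84 [215.4 277.1] [ 0.547 -0.099  0.   ] [ 0.565 -0.099  0.016]
scene battery_box 0.83 [289.1 368.3] [ 0.775 -0.013  0.   ] [ 0.796 -0.017  0.028]
scene battery_box 0.7 [392.9 255.9] [0.571 0.235 0.   ] [0.593 0.224 0.02 ]
scene pencil_pot 0.76 [486.1 245.5] [0.588 0.427 0.   ] [0.621 0.4   0.032]
scene lamp 0.78 [392.9 255.8] [0.571 0.235 0.   ] [0.593 0.224 0.02 ]
0.9 [ 0.231 -0.499  0.205] [-3.142  0.    -1.138] 0.09407626684137743
```

View pics/top.png

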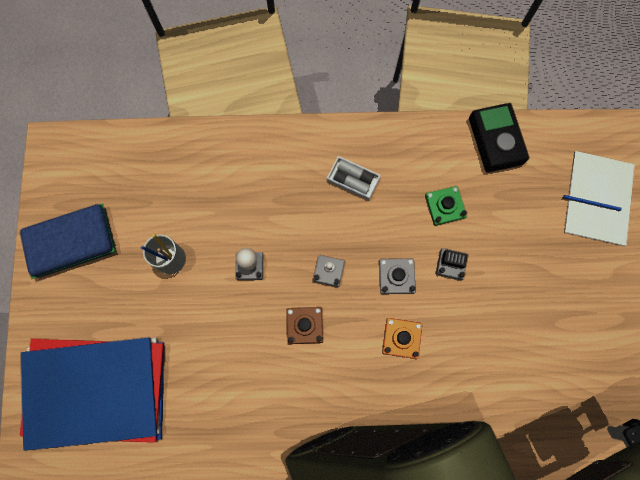

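View pics/scene.png

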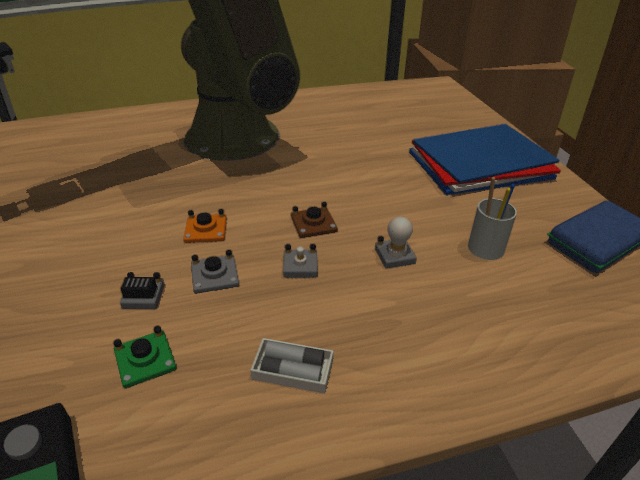

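Look-alikes for the push button, by pixel in the top view: grey (398,276), brown (305,325), orange (403,338) and green (446,205). The grey one fits, since the plate is described as grey and the other colours are excluded. For the large lamp, the globe at (247,257) is the big one and (329,267) is the small one. I'll enlarge this area to confirm and refine the centres.

```bash
python3 - <<'E'
from h import *
np.set_printoptions(precision=4,suppress=True)
im,d=ctrl.camera("top")
cv2.imwrite("pics/crop.png",cv2.resize(im[235:305,225:425,::-1],None,fx=4,fy=4,interpolation=cv2.INTER_CUBIC))
p=ctrl.camera_params("top");k,di=K(p);T=np.linalg.inv(np.array(p["camera_from_world"]))
def cloud(d,k,di,T,u0,u1,v0,v1):
    u,v=np.meshgrid(range(u0,u1),range(v0,v1)); uv=np.stack([u.ravel(),v.ravel()],1).astype(float)
    n=cv2.undistortPoints(uv[:,None],k,di)[:,0]; z=d[v0:v1,u0:u1].ravel()
    return (np.c_[n,np.ones(len(n))]*z[:,None])@T[:3,:3].T+T[:3,3]
for c,b1,b2 in(("top",(232,266,240,275),(385,412,260,290)),("scene",(383,417,210,245),(195,235,250,285))):
    im,d=ctrl.camera(c);p=ctrl.camera_params(c);k,di=K(p);T=np.linalg.inv(np.array(p["camera_from_world"]))
    P=cloud(d,k,di,T,*b1);P=P[(P[:,2]>.06)&(P[:,2]<.1)]
    A=np.c_[2*P,np.ones(len(P))];s=np.linalg.lstsq(A,(P**2).sum(1),rcond=None)[0]
    print(c,"globe",s[:3],np.sqrt(s[3]+s[:3]@s[:3]),P[:,2].max(),len(P))
    P=cloud(d,k,di,T,*b2);P=P[(P[:,2]>.032)&(P[:,2]<.05)]
    print("cap",P.mean(0),(P.min(0)+P.max(0))/2,np.ptp(P,0),np.median(P[:,2]),len(P))
E
```

```text
top globe [0.5795 0.237  0.0728] 0.021137194665241138 0.09903356917964934 337
cap [ 0.5416 -0.0995  0.0365] [ 0.5338 -0.0936  0.0374] [0.0462 0.0448 0.0107] 0.03649797104041719 133
scene globe [0.5799 0.2363 0.0709] 0.021478787201970842 0.09285281126124956 480
cap [ 0.5451 -0.0994  0.036 ] [ 0.5435 -0.0993  0.0356] [0.0293 0.0286 0.007 ] 0.0361934464949506 165
```

View pics/crop.png

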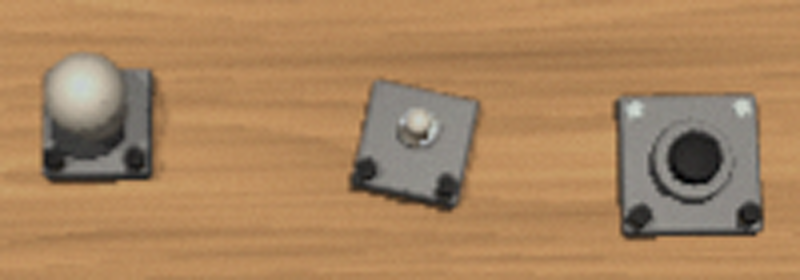

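The crop confirms both targets. The large globe sits at crop (86,92), clearly bigger than the small one at (418,122), and the grey plate's black cap is at (693,157). Globe axis is about (0.580, 0.2365), and the cap top about (0.543, -0.099, 0.0365). Next I move across at height with the fingers shutting.

```bash
python3 -m inch '[-1.3,-1.6,0,0,0,0,0,-2.7,-3.2,0,0,0,0,0,-2.7,-3.2,0,0,0,0,0,-2.7,-3.2,0,0,0,0,0,-2.7,-3.2,0,0,0,0,0,-2.7,-3.2,0,0,0,0,0,-2.7,-3.2,0,0,0,0,0,-2.7,-3.2,0,0,0,0,0,-2.7,-3.2,0,0,0,0,0,-2.7,-3.2,0,0,0,0,0,-2.7,-3.2,0,0,0,0,0,-2.7,-3.2,0,0,0,0,0,-2.7,-3.2,0,0,0,0,0,-2.7,-3.2,0,0,0,0,0,-2.7,-3.2,0,0,0,0,0,-2.7,-3.2,0,0,0,0,0,-2.7,-3.2,0,0,0,0,0,-2.7,-3.2,0,0,0,0,0,-2.7,-3.2,0,0,0,0,0,-1.3,-1.6,0,0,0,0,0]' 10
cat > go.py <<'E'
from h import *
import sys
t=np.array(eval(sys.argv[1]));o=ctrl.get_obs();Rm=R.from_euler("xyz",o["eef_rot"]).as_matrix()
print(o["time_s"],o["ee_pos"],o["eef_rot"],o["grip_width"],"force",o["force"],"tool shift cm",np.round(Rm.T@(t-o["ee_pos"])*100,2))
E
python3 go.py '[.58,.2365,.122]'
```

```text
time_s: 3.55
ee_pos: [0.5672, 0.223, 0.2052]
eef_rot: [3.141, 0.0, -1.136]
force: [-0.0, -0.4, -0.1]
grip_width: 0.0005
3.55 [0.56723673 0.22304274 0.20518661] [ 3.14119041e+00  2.39928023e-04 -1.13624283e+00] 0.0005290552364952641 force [-0.04740179 -0.36416298 -0.05274423] tool shift cm [-0.68 -1.73  8.32]
```

```bash
python3 -m inch '[-0.8,-1.7,0,0,0,0,0,0,0,1,0,0,0,0,0,0,2,0,0,0,0,0,0,2,0,0,0,0,0,0,1.5,0,0,0,0,0,0,0.8,0,0,0,0,0,0,0,0,0,0,0,0,0,0,0,0,0,0]'; python3 go.py '[.58,.2365,.122]'
python3 - <<'E'
from h import *
im,d=ctrl.camera("scene"); cv2.imwrite("pics/point.png",cv2.resize(im[100:280,280:520,::-1],None,fx=3,fy=3))
E
```

```text
time_s: 4.55
ee_pos: [0.5802, 0.235, 0.1332]
eef_rot: [-3.141, -0.0, -1.138]
force: [-0.3, -1.2, 0.2]
grip_width: 0.0008
4.55 [0.58018828 0.23497207 0.13317053] [-3.14052751e+00 -9.00615668e-05 -1.13804451e+00] 0.0008336838011763956 force [-0.28453734 -1.21274937  0.19551743] tool shift cm [-0.15 -0.05  1.12]
```

View pics/point.png

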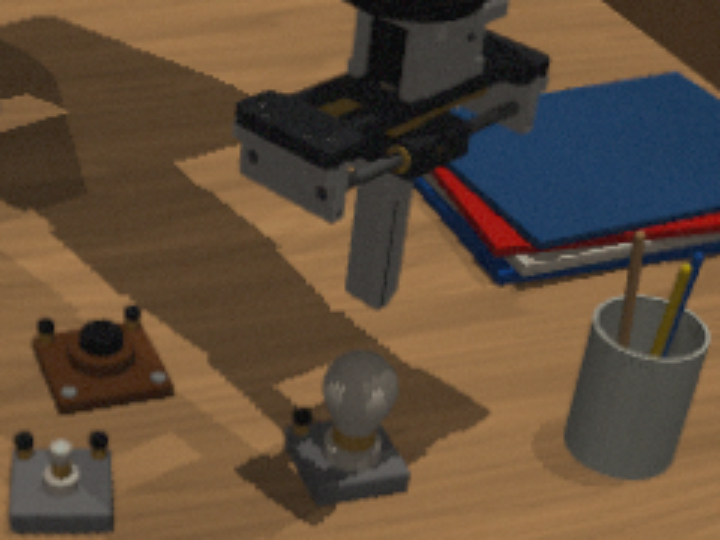

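The fingertips at crop (375,305) are just above the globe top at (362,352), with a clear gap. I'll lower a little more and hold.

```bash
python3 -m inch '[-0.1,0,0.6,0,0,0,0,0,0,0.5,0,0,0,0,0,0,0,0,0,0,0,0,0,0,0,0,0,0,0,0,0,0,0,0,0,0,0,0,0,0,0,0,0,0,0,0,0,0,0,0,0,0,0,0,0,0,0,0,0,0,0,0,0,0,0,0,0,0,0,0,0,0,0,0,0,0,0,0,0,0,0,0,0,0,0,0,0,0,0,0,0,0,0,0,0,0,0,0,0,0,0,0,0,0,0,0,0,0,0,0,0,0,0,0,0,0,0,0,0,0,0,0,0,0,0,0,0,0,0,0,0,0,0,0,0,0,0,0,0,0]'
python3 -m inch '[0,0,0,0,0,0,0,0,0,0,0,0,0,0,0,0,0,0,0,0,0,0,0,0,0,0,0,0]'
python3 go.py '[.543,-.0993,.122]'
python3 - <<'E'
from h import *
im,d=ctrl.camera("top")
print([ (c,n,ctrl.place_of(c,n)[:1]) for c in("top",) for n in("lamp_top","lamp")])
E
```

```text
time_s: 7.1
ee_pos: [0.5795, 0.2358, 0.1214]
eef_rot: [3.142, -0.0, -1.138]
force: [0.4, -0.9, 0.0]
grip_width: 0.0008
time_s: 7.6
ee_pos: [0.5795, 0.2358, 0.1215]
eef_rot: [-3.142, 0.0, -1.138]
force: [0.2, 0.3, -0.1]
grip_width: 0.0006
7.6 [0.57952421 0.23582521 0.12145335] [-3.14158029e+00  3.09261951e-05 -1.13800884e+00] 0.0006141333990215825 force [ 0.15629667  0.30447098 -0.11671676] tool shift cm [28.89 17.37 -0.06]
[('top', 'lamp_top', []), ('top', 'lamp', [])]
```

```bash
python3 -m inch '[0,0,-1.5,0,0,0,0,0,0,-3,0,0,0,0,0,0,-3,0,0,0,0,0,0,-1,0,0,0,0,0.7,0.4,0,0,0,0,0,2.7,1.6,0,0,0,0,0,2.7,1.6,0,0,0,0,0,2.7,1.6,0,0,0,0,0,2.7,1.6,0,0,0,0,0,2.7,1.6,0,0,0,0,0,2.7,1.6,0,0,0,0,0,2.7,1.6,0,0,0,0,0,2.7,1.6,0,0,0,0,0,2.7,1.6,0,0,0,0,0,2.7,1.6,0,0,0,0,0,1.2,1,0,0,0,0,0,0,0,0,0,0,0,0,0,0,0,0,0,0,0]'; python3 go.py '[.543,-.0993,.060]'
```

```text
time_s: 10.0
ee_pos: [0.5428, -0.0987, 0.2062]
eef_rot: [3.141, 0.0, -1.137]
force: [-0.4, 0.7, -0.5]
grip_width: -0.0001
10.0 [ 0.54276299 -0.09873086  0.20622813] [ 3.14141040e+00  3.79909187e-04 -1.13746068e+00] -7.371880703709553e-05 force [-0.36491273  0.74360313 -0.5384001 ] tool shift cm [ 0.07 -0.   14.62]
```

```bash
python3 -m inch '[0.1,0,1.5,0,0,0,0,0,0,3,0,0,0,0,0,0,3,0,0,0,0,0,0,3,0,0,0,0,0,0,2,0,0,0,0,0,0,1.3,0,0,0,0,0,0,0.6,0,0,0,0,0,0,0,0,0,0,0,0,0,0,0,0,0,0]'; python3 go.py '[.543,-.0993,.0365]'
python3 - <<'E'
from h import *
o=ctrl.get_obs()
im,d=ctrl.camera("scene"); a=cv2.resize(im[170:310,140:290,::-1],None,fx=3,fy=3)
im,d=ctrl.camera("wrist"); b=cv2.resize(im[:,:,::-1],(560,420)); b=b[:,110:450]
cv2.imwrite("pics/press0.png",np.hstack([a[:420],b]))
E
```

```text
time_s: 11.12
ee_pos: [0.5436, -0.1005, 0.0631]
eef_rot: [-3.141, -0.001, -1.138]
force: [0.6, 0.4, 0.2]
grip_width: 0.0009
11.125 [ 0.54355672 -0.10045997  0.06308314] [-3.14072304e+00 -6.53483437e-04 -1.13793882e+00] 0.000883199693589804 force [0.55556865 0.4460175  0.19031364] tool shift cm [-0.13  0.    2.66]
```

View pics/press0.png

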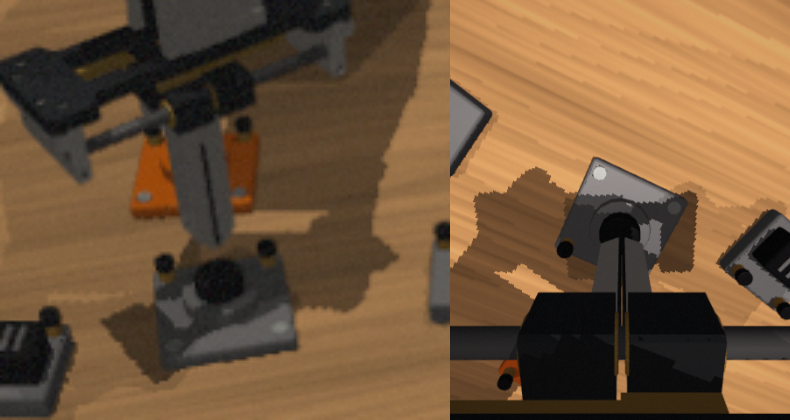

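The shut fingertips, at (215,240) in the left panel, are right above the grey unit's cap at (218,282). The wrist view shows them in line with the cap too. Now a slow press.

```bash
python3 -m inch '[-0.1,0,0.8,0,0,0,0,0,0,0.8,0,0,0,0,0,0,0.5,0,0,0,0,0,0,0.2,0,0,0,0,0,0,0.2,0,0,0,0,0,0,0.2,0,0,0,0,0,0,0.2,0,0,0,0,0,0,0.1,0,0,0,0,0,0,0,0,0,0,0,0,0,0,0,0,0,0]'; python3 -m inch '[0,0,0.1,0,0,0,0,0,0,0.1,0,0,0,0,0,0,0,0,0,0,0]';python3 -m inch '[0,0,0.1,0,0,0,0,0,0,0,0,0,0,0,0,0,0,0,0,0,0]'
```

```text
time_s: 12.48
ee_pos: [0.5429, -0.0995, 0.0326]
eef_rot: [-3.141, -0.0, -1.138]
force: [-0.1, 0.4, 2.7]
grip_width: 0.0006
time_s: 12.85
ee_pos: [0.5429, -0.0996, 0.0305]
eef_rot: [-3.141, -0.0, -1.138]
force: [0.2, -0.2, 4.0]
grip_width: 0.0005
time_s: 13.22
ee_pos: [0.5429, -0.0995, 0.0295]
eef_rot: [-3.141, -0.0, -1.138]
force: [-0.2, -0.7, 5.0]
grip_width: 0.0002
```

```bash
for i in 1 2; do python3 -m inch '[0,0,0.05,0,0,0,0,0,0,0,0,0,0,0,0,0,0,0,0,0,0]'|grep -E "ee_pos|force"; done
```

```text
ee_pos: [0.5429, -0.0995, 0.029]
force: [0.5, -0.1, 4.7]
ee_pos: [0.5428, -0.0995, 0.0285]
force: [0.2, -1.0, 4.9]
```

```bash
python3 -m inch '[0,0,0.05,0,0,0,0,0,0,0,0,0,0,0,0,0,0,0,0,0,0]'|grep -E "ee_pos|force"; python3 -m inch '[0,0,0.03,0,0,0,0,0,0,0,0,0,0,0,0,0,0,0,0,0,0]'|grep -E "ee_pos|force"
```

```text
ee_pos: [0.5429, -0.0995, 0.0282]
force: [-0.4, -0.5, 7.7]
ee_pos: [0.5429, -0.0996, 0.0282]
force: [-1.6, -0.8, 10.9]
```

The hard stop is reached: the height stays at 28.2 mm while the force rises from 5 to 11 N. One check that it is steady and nothing else has moved, then I hand in.

```bash
python3 -m inch '[0,0,0,0,0,0,0,0,0,0,0,0,0,0,0,0,0,0,0,0,0,0,0,0,0,0,0,0]'|grep -E "time|ee_pos|force"; python3 - <<'E'
from h import *
np.set_printoptions(precision=3,suppress=True)
im,d=ctrl.camera("scene"); cv2.imwrite("pics/end.png",im[:,:,::-1])
for n,z in dict(lamp_top=.092,small_lamp_top=.052,buzzer_top=.042,battery_box=0,pencil_pot=0).items():
    for r in ctrl.place_of("scene",n)[:1]: print(n,r["score"],at_z("scene",r["centre"],z))
E
```

```text
time_s: 15.22
ee_pos: [0.5429, -0.0995, 0.0281]
force: [-1.6, -0.2, 11.2]
lamp_top 0.55 [0.585 0.228 0.092]
small_lamp_top 0.72 [0.565 0.06  0.052]
buzzer_top 0.79 [ 0.579 -0.231  0.042]
pencil_pot 0.83 [0.594 0.425 0.   ]
```

View pics/end.png

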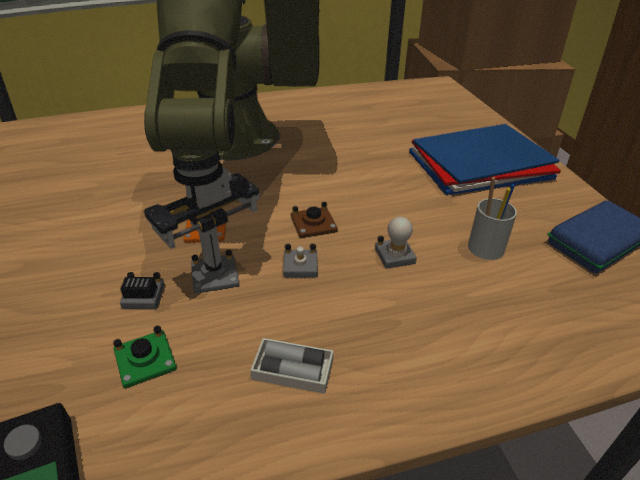

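The fingertips are on the grey unit's cap at (213,265). The large lamp (399,235), small lamp (300,260), buzzer (142,290), battery box (292,364) and pencil pot (490,230) stand where they were in the first picture.

```bash
python3 -c "
from station import ctrl
print(ctrl.hand_in())"
```

```text
the job is handed in; nothing more can be done
None
```

I pointed at the large lamp, then pressed the grey push button fully down and handed the job in while still holding it, at about 15 s on the robot's clock.

- **Pointing:** The shut fingertips stayed about 29 mm above the middle of the globe for more than 2.5 s, with no contact force beyond sensor noise.
- **Pressing:** The cap went down about 8 mm to its hard stop. The height stayed at 28.1–28.2 mm while the force rose from 5 N to a steady 11 N, well under the 40 N limit.
- **Last checks:** In the final picture nothing else had moved. The networks' positions agreed with the first ones to within about 1 cm, which is their usual scatter.
- **Checks that failed:** The lamp wasn't found in the top view during the pointing, probably because the arm hid it. The battery box wasn't detected in the last scene picture, though it is visibly in place.

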